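# Vials in the block, tip box held open

## Task

Get the bench ready for pipetting: put the two loose small amber vials into the three-hole metal block, each upright and fully down in a hole of its own, and let go of them. Then raise the tip box's sprung lid by its front tab and hold it open at about 60 degrees so that a colleague can take tips; finish while still holding it there, because it springs shut when let go. Leave the other things on the bench where they are.

Things in the scene. Friction and masses are not known exactly. Their poses are not given: they have to be found in the camera images.
- tip_box: pipette-tip box fixed to the bench on a steel plate: white body 90 mm (its x) by 125 mm (its y), rim 76 mm above the bench, full of tips, closed by a flat blue lid hinged along its far (+x) rim. Origin at the centre of its underside, z up, its -x side (with the tab) faces the robot, turned by up to 0.35 rad
- lid (a joint): opening angle of the lid in rad: 0 shut (lid level), growing as the front edge rises about the hinge, stop at 1.5; 60 degrees is 1.05. A spring and its weight (about 120 g) always push it shut, 1 to 1.5 N at the tab; it never stays open by itself
- lid_hinge (a point): point on the lid's hinge axis, in the middle of its length, 79 mm above the bench, 45 mm from the box centre towards box +x; the axis runs along box y. The lid panel is 92 mm long from hinge to front edge, 127 mm wide, 6 mm thick
- lid_grip (a point): grip point inside the lid's tab, 124 mm from the hinge axis. The tab is a bar in the plane of the lid, mid front edge, pointing away from the hinge: 47 mm long (92 to 139 mm from the hinge), 12 mm wide along box y, 14 mm high, space free below and beside. Pinched from above across its 12 mm it can turn between the pads as the lid swings, so the gripper may stay pointing down
- block: solid aluminium vial block fixed to the bench, 50 mm (its x) by 140 mm (its y) by 45 mm high, with three holes in a row along its y, 42 mm apart; origin at the centre of its underside; turned by up to 0.4 rad
- block_hole0 (a point): centre of the mouth of a hole in the vial block, on its top face 45 mm above the bench; the hole goes straight down (point z is up) and is 23 mm wide and 32 mm deep with a flat bottom; mouth edge chamfered 1.5 mm; the hole at block y = -42 mm
- block_hole1 (a point): centre of the mouth of a hole in the vial block, on its top face 45 mm above the bench; the hole goes straight down (point z is up) and is 23 mm wide and 32 mm deep with a flat bottom; mouth edge chamfered 1.5 mm; the middle hole
- block_hole2 (a point): centre of the mouth of a hole in the vial block, on its top face 45 mm above the bench; the hole goes straight down (point z is up) and is 23 mm wide and 32 mm deep with a flat bottom; mouth edge chamfered 1.5 mm; the hole at block y = +42 mm
- vial_a: loose amber glass vial with black screw cap, standing upright on the bench: body 20 mm diameter and 56 mm tall, cap 24 mm diameter and 18 mm tall on top of it (74 mm in all), about 40 g; origin at the centre of its underside, z up along it. Best gripped by the cap; the two vials are alike and interchangeable
- vial_b: loose amber glass vial with black screw cap, standing upright on the bench: body 20 mm diameter and 56 mm tall, cap 24 mm diameter and 18 mm tall on top of it (74 mm in all), about 40 g; origin at the centre of its underside, z up along it. Best gripped by the cap; the two vials are alike and interchangeable
- well_plate: bystander: flat white well plate, 85 x 127 x 13 mm, lying on the bench; origin at the centre of its underside
- jar: bystander: glass jar with black cap, 76 mm diameter, 110 mm tall; origin at the centre of its underside
- tube: bystander: large white tube with blue cap standing on the bench, 28 mm diameter (cap 35 mm), 113 mm tall; origin at the centre of its underside
Mind the look-alikes: they are no part of the job. What is shaped like the vial_b but red is not meant.

How it is judged (in metres and radians):
On the way:
1. both vials are upright, fully down in holes of the block and let go, with the lid still shut (((horizontal distance between vial_a and block_hole0 below 0.006 m and z of vial_a in the frame of block_hole0 below -0.027 m) or (horizontal distance between vial_a and block_hole1 below 0.006 m and z of vial_a in the frame of block_hole1 below -0.027 m) or (horizontal distance between vial_a and block_hole2 below 0.006 m and z of vial_a in the frame of block_hole2 below -0.027 m)) and angle between each of vial_a, vial_b's own z axis and vertical below 0.2 rad and contact force between each of vial_a, vial_b and the fingers below 0.05 N and linear speed of each of vial_a, vial_b below 0.03 m/s and ((horizontal distance between vial_b and block_hole0 below 0.006 m and z of vial_b in the frame of block_hole0 below -0.027 m) or (horizontal distance between vial_b and block_hole1 below 0.006 m and z of vial_b in the frame of block_hole1 below -0.027 m) or (horizontal distance between vial_b and block_hole2 below 0.006 m and z of vial_b in the frame of block_hole2 below -0.027 m)) and value of joint lid below 0.1 rad), for 0.2 s.
At the end, for the whole second after the job is handed in: Both vials stand upright (within 0.2 rad), let go, each in its own hole of the block with its underside at least 27 mm below the mouth (holes are 32 mm deep); the lid is still, at 60 degrees give or take 9 (0.89 to 1.2 rad), carried by the gripper's fingers (contact over 0.3 N) and by nothing else (((horizontal distance between vial_a and block_hole0 below 0.006 m and z of vial_a in the frame of block_hole0 below -0.027 m) or (horizontal distance between vial_a and block_hole1 below 0.006 m and z of vial_a in the frame of block_hole1 below -0.027 m) or (horizontal distance between vial_a and block_hole2 below 0.006 m and z of vial_a in the frame of block_hole2 below -0.027 m)) and angle between each of vial_a, vial_b's own z axis and vertical below 0.2 rad and contact force between each of vial_a, vial_b and the fingers below 0.05 N and linear speed of each of vial_a, vial_b below 0.03 m/s and ((horizontal distance between vial_b and block_hole0 below 0.006 m and z of vial_b in the frame of block_hole0 below -0.027 m) or (horizontal distance between vial_b and block_hole1 below 0.006 m and z of vial_b in the frame of block_hole1 below -0.027 m) or (horizontal distance between vial_b and block_hole2 below 0.006 m and z of vial_b in the frame of block_hole2 below -0.027 m)) and value of joint lid between 0.89 and 1.2 rad and velocity of joint lid between -0.1 and 0.1 rad/s and contact force between lid and the fingers above 0.3 N and contact force between lid and well_plate below 0.05 N and contact force between lid and jar below 0.05 N and contact force between lid and tube below 0.05 N); the arm keeps its last pose, push and grip.
It fails at once if the well plate is shifted by more than 30 mm or tipped (distance of well_plate from where it was at the start of the episode above 0.03 m or angle between well_plate's own z axis and vertical above 0.4 rad).
It fails at once if the jar is shifted by more than 30 mm or tipped (distance of jar from where it was at the start of the episode above 0.03 m or angle between jar's own z axis and vertical above 0.4 rad).
It fails at once if the large tube is shifted by more than 30 mm or tipped (distance of tube from where it was at the start of the episode above 0.03 m or angle between tube's own z axis and vertical above 0.4 rad).
It also fails if it takes over 61 s, if anything falls off the work surface, if the arm or the gripper's body presses on something with over 40 N, if the wrist force passes 120 N, or if a joint passes its speed limit or range.

## Robot

A 6-joint arm with a two-finger parallel gripper is mounted at the origin on the work surface. World frame = base frame: x ahead of the robot, y to its left, z up, the work surface at z = 0. Lengths are in mm, angles in rad, forces in N, time in s.
With the tool pointing down it reaches from about 275 to 750 mm from the base axis. Payload 10.2 kg.
Tool frame: the origin (TCP) lies at the very end of the fingers, on their centre line; the grasp point (between the pads) lies 19 mm behind it; z points along the fingers, y is the direction in which the jaws open and shut (so a half turn about z gives the same grasp; the last joint's range is limited). The gripper opens to 85 mm and grips with 20 to 120 N. Pads are 22 mm wide; open, the fingers measure 114 mm over their backs; the gripper's body (76 mm by 85 mm) begins 54 mm behind the grasp point. The pads swing forward as they close: fully open they stand 13 mm farther back than shut.
Start: joints at [0.888, 0.313, 1.498, -0, 1.331, -0.223], TCP at [232.991, 470.474, 201.294] pointing down, gripper open.
Joint ranges: [-2.94, 2.94], [-0.97, 2.17], [0.19, 2.56], [-1.23, 4.37], [0.02, 3.11], [-2.88, 2.88]. Speed limits (rad/s): [2.39, 2.39, 3.01, 3.14, 3.14, 3.14].

## Interface

Orientations are given as a unit quaternion [w, x, y, z].
In Python, from rig import * gives the robot as it stands. The module is installed in compiled form; this text tells all that it offers.
- The arm moves only by the shell command python3 -m crank 'ROWS' [FORCE]. ROWS is a JSON object of lists of equal length, an entry for each row: "dp": the shift along the world's x, y, z in cm, a list of three; "delta_rot": the turn, a rotation vector about the world's x, y, z in degrees, a list of three; "claw": the closure in counts, from 0 (fully open) to 255 (shut). A call has 1 to 10 rows; each row shifts and turns the commanded pose from where the row before left it; what a row does not reach is not made up. A row lasts 1/10 s, in which the tool goes at most 50 mm and 8.59 degrees, less where a joint would pass 70% of its speed; a pose out of reach is approached as far as the arm can. A call is refused whole if a number of a shift passes 5 or a number of a turn 8.59, either way. A call with a gripper value outside its range is refused whole. The fingers move at their own pace and stop on an object; FORCE is the grip in N (left out, the last holds). Time passes only in rows, so rows that do not move let the fingers close. It gives the time, the measured TCP pose, the force and the opening at its end, in the units of the state.
- sense(): the state, without advancing time (a new reading comes with each control period).
- capture(name): name is "side" or "top" or "wrist"; returns (picture, depth): 420x560x3 uint8, red, green, blue; 420x560 float32, mm along the optical axis (not along the pixel's ray), 0 where there is no reading.
- camera_model(name): a dict with "fx", "fy", "cx", "cy" (pixels), "cam_to_world" (4x4, takes a point from camera to world coordinates); the wrist camera has in their place "T_tool_cam" (4x4, takes a point from camera to tool coordinates, whose origin is the TCP and whose axes are the flange's). Camera axes: x right, y up, looking along -z (the intrinsics and any distortion apply to the point x, -y, -z); pixel columns grow to the right and rows downward; lengths in mm; the calibration is good to about 2 mm. A picture is of the moment at which its call begins: read the wrist's pose just before it. camera_model takes no time and is no camera call.
- finish_job(): hands the job in, once; it reports no verdict.
Trained networks look in the newest picture that a camera, given by its name, has taken for a name from the list of things; names that differ only in an ending like _2 or _b are one class to them, and where a whole thing is asked for, a point or a joint stands for the part that bears it (a point fixed in the world has none). Each returns a list of dicts, best first, with "p" (0 to 1); they miss things now and then, are a little off and sometimes report something else, mostly with a low value. They report only what shows in the picture. A call takes as long as a camera call. They do not tell look-alikes from the thing itself.
- boxes_of(camera, target): "centre" ([column, row] in pixels, amid what is visible of it).
- masks_of(camera, target): "region" (420x560 bool, what is visible of it) and "centre" ([column, row] in pixels, amid what is visible of it).
- pinpoint(camera, target): "centre" ([column, row] in pixels: a listed point, or the origin of a listed thing).
The state is a dict: "time_s": time; "joints": joint angles; "dq": joint speeds; "tau": joint torques, N m; "eef_pos": TCP position; "ee_rot": TCP orientation; "force": force on the tool from outside, world axes, zero at the start; "wrist_torque": the same for the moment, N m; "grip_width": opening from 0.0 (shut) to 1.0 (fully open).
Only numpy, scipy, OpenCV 4.12 (cv2) and the standard library are available. Lean on these libraries where they do the work, as an engineer would, in place of code of your own. Each camera call takes 0.05 s, during which the arm holds its last target.

## Working session

There is one attempt and no reset: what is moved stays moved. The work goes in short steps, Python scripts to look and compute and a shell command to move; the robot and the scene stay as the last step left them, time stands still between calls to the robot, and variables do not carry over. Pictures are saved under pics/ and viewed, and the job is handed in when it is done.

```bash
mkdir -p pics; cat > h.py <<'E'
from rig import *
import numpy as np, cv2
from scipy.spatial.transform import Rotation as R
def snap(c,name):
    im,d=capture(c); cv2.imwrite(f'pics/{name}.png',im[:,:,::-1]); return im,d
def c2w(cam):
    m=camera_model(cam)
    if cam!='wrist': return m,np.array(m['cam_to_world'])
    s=sense(); T=np.eye(4); q=s['ee_rot']; T[:3,:3]=R.from_quat([q[1],q[2],q[3],q[0]]).as_matrix(); T[:3,3]=s['eef_pos']
    return m,T@np.array(m['T_tool_cam'])
def ray(cam,px):
    m,T=c2w(cam)
    d=np.array([(px[0]-m['cx'])/m['fx'],-(px[1]-m['cy'])/m['fy'],-1.])
    return T[:3,3],T[:3,:3]@d
def atz(cam,px,z):
    o,d=ray(cam,px); return o+d*(z-o[2])/d[2]
def cloud(cam,dep):
    m,T=c2w(cam); v,u=np.indices(dep.shape)
    P=np.stack([(u-m['cx'])/m['fx']*dep,-(v-m['cy'])/m['fy']*dep,-dep],-1)
    return P@T[:3,:3].T+T[:3,3]
E
python3 - <<'E'
from h import *
print(sense()); print(camera_model('top'),camera_model('wrist'))
for c in ['top','side']:
    im,d=snap(c,c+'0')
    for t in ['vial_a','block_hole0','block_hole1','block_hole2','lid_grip','lid_hinge','tip_box','block','jar','tube','well_plate']:
        print(c,t,[(np.round(r['centre']),round(r['p'],2)) for r in pinpoint(c,t)][:4])
E
```

```text
{'time_s': 0.0, 'joints': array([ 8.87601822e-01,  3.13457598e-01,  1.49840911e+00,  9.38346164e-06,
        1.33101721e+00, -2.23403741e-01]), 'dq': array([ 9.57244882e-05, -2.24044626e-03, -5.81436098e-04, -1.31953202e-03,
        5.64256133e-04, -8.31018366e-04]), 'tau': array([ 1.13541981e-03, -4.12258673e+01, -2.59743172e+01, -4.51549795e-05,
        3.95024166e-03,  9.70243320e-06]), 'eef_pos': array([232.79837737, 470.24245298, 200.74174794]), 'ee_rot': array([-2.86840762e-04,  2.27876699e-01,  9.73689783e-01, -5.78432403e-04]), 'force': array([ 0.22968005, -0.60991044,  0.41258567]), 'wrist_torque': array([ 0.03635654,  0.00379028, -0.01757074]), 'grip_width': 0.9955560064808721}
{'fx': 383.2806386366086, 'fy': 383.2806386366086, 'cx': 283.57356738558883, 'cy': 206.97626574442867, 'cam_to_world': array([[ 5.04492586e-04,  9.86768495e-01, -1.62134768e-01,
         4.10455415e+02],
       [-9.99634290e-01,  4.88136972e-03,  2.65980814e-02,
         3.08566807e+01],
       [ 2.70375885e-02,  1.62062055e-01,  9.86410087e-01,
         1.11192051e+03],
       [ 0.00000000e+00,  0.0
[... 1368 characters left out ...]
[(array([396., 351.]), 0.86), (array([364., 300.]), 0.79), (array([361., 357.]), 0.77), (array([394., 382.]), 0.59)]
side block_hole0 [(array([272., 247.]), 0.82), (array([285., 257.]), 0.74), (array([262., 240.]), 0.74)]
side block_hole1 [(array([272., 247.]), 0.82), (array([285., 257.]), 0.74), (array([262., 240.]), 0.74)]
side block_hole2 [(array([272., 247.]), 0.82), (array([285., 257.]), 0.74), (array([262., 240.]), 0.74)]
side lid_grip []
side lid_hinge [(array([266., 159.]), 0.88)]
side tip_box [(array([261., 191.]), 0.84)]
side block [(array([272., 264.]), 0.8)]
side jar [(array([195., 152.]), 0.71)]
side tube [(array([406., 273.]), 0.78)]
side well_plate [(array([335., 222.]), 0.7)]
```

View pics/top0.png

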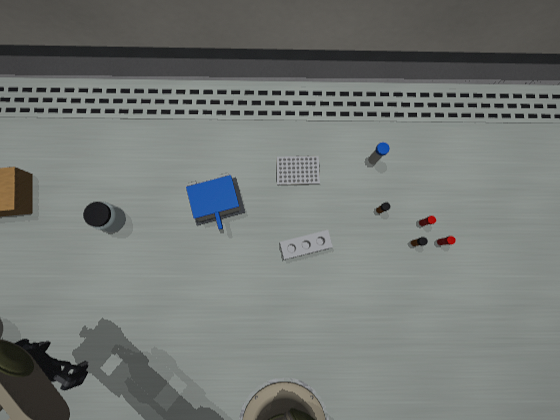

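View pics/side0.png

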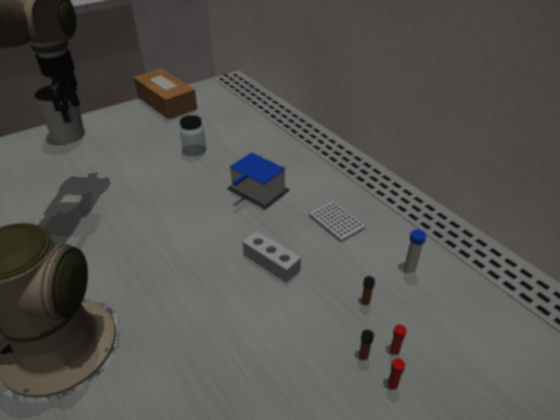

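```bash
python3 - <<'E'
from h import *
for n,px,z in [('v?',(418,245),0),('v?',(379,208),0),('v?',(421,226),0),('v?',(438,242),0),('h',(322,245),45),('h',(308,244),45),('h',(291,247),45),('grip',(215,221),79),('hinge',(210,181),79),('tipbox',(215,204),0),('jar',(114,220),0),('tube',(371,161),0),('plate',(296,173),0)]:
    print(n,px,np.round(atz('top',px,z),1))
print('side')
for n,px,z in [('v',(396,351),0),('v',(364,300),0),('v',(361,357),0),('v',(394,382),0),('h',(272,247),45),('h',(285,257),45),('h',(262,240),45),('hinge',(266,159),79),('tube',(406,273),0)]:
    print(n,px,np.round(atz('side',px,z),1))
E
```

```text
v? (418, 245) [ 482.6 -392.1    0. ]
v? (379, 208) [ 591.5 -281.7    0. ]
v? (421, 226) [ 538.4 -404.2    0. ]
v? (438, 242) [ 491.5 -451.7    0. ]
h (322, 245) [ 479.1 -105.    45. ]
h (308, 244) [481.8 -66.   45. ]
h (291, 247) [473.3 -18.6  45. ]
grip (215, 221) [540.9 188.4  79. ]
hinge (210, 181) [651.6 205.3  79. ]
tipbox (215, 204) [601.1 201.9   0. ]
jar (114, 220) [552.7 491.1   0. ]
tube (371, 161) [ 735.2 -263.1    0. ]
plate (296, 173) [696.3 -36.2   0. ]
side
v (396, 351) [ 553.4 -408.9    0. ]
v (364, 300) [ 589.1 -275.4    0. ]
v (361, 357) [ 486.4 -378.2    0. ]
v (394, 382) [ 501.4 -454.6    0. ]
h (272, 247) [490.2 -56.   45. ]
h (285, 257) [ 496.5 -100.6   45. ]
h (262, 240) [483.8 -22.3  45. ]
hinge (266, 159) [656.  219.3  79. ]
tube (406, 273) [ 725.1 -273.2    0. ]
```

The black-capped vials are at top px (384,208) and (420,242). The two red look-alikes are at (428,220) and (447,240). The block holes lie near (292–322, 241–247), and the lid tab points down to (220,228). I'll move over the block first for a wrist view.

```bash
python3 -m crank '{"dp":[[2,-4.4,0.5],[2,-4.4,0.5],[2,-4.4,0.5],[2,-4.4,0.5],[2,-4.4,0.5],[2,-4.4,0.5],[2,-4.4,0.5],[2,-4.4,0.5],[2,-4.4,0.5],[2,-4.4,0.5]],"delta_rot":[[0,0,-2],[0,0,-2],[0,0,-2],[0,0,-2],[0,0,-2],[0,0,-2],[0,0,-2],[0,0,-2],[0,0,-2],[0,0,-2]],"claw":[60,60,60,60,60,60,60,60,60,60]}' 40
python3 -m crank '{"dp":[[2,-4.6,0],[2,-4.6,0],[0,0,0],[0,0,0]],"delta_rot":[[0,0,-2],[0,0,-2],[0,0,0],[0,0,0]],"claw":[60,60,60,60]}'
python3 - <<'E'
from h import *
im,d=snap('wrist','w1')
for t in ['block_hole0','block','lid_grip']:
    for r in pinpoint('wrist',t): print(t,np.round(r['centre']),round(r['p'],2),np.round(atz('wrist',r['centre'],45 if 'hole' in t else 0),1))
P=cloud('wrist',d); m=(P[...,2]>38)&(P[...,2]<52)&(d>0)
q=P[m]; q=q[(abs(q[:,0]-480)<80)&(abs(q[:,1]+62)<90)]
print(len(q),q.mean(0),cv2.minAreaRect(q[:,:2].astype(np.float32)))
E
```

```text
time_s: 2.2
eef_pos: [433.4, 28.4, 251.8]
ee_rot: [0.0, 0.394, 0.919, 0.0]
force: [1.7, 0.5, -1.5]
grip_width: 0.763
time_s: 2.6
eef_pos: [472.8, -61.7, 251.0]
ee_rot: [-0.0, 0.426, 0.905, 0.0]
force: [0.1, 0.5, -1.0]
grip_width: 0.763
block_hole0 [305. 129.] 0.97 [470.9 -14.1  45. ]
block_hole0 [289. 168.] 0.89 [483.7 -56.1  45. ]
block_hole0 [271. 207.] 0.87 [ 497.  -102.3   45. ]
block [286. 158.] 0.82 [481.4 -55.7   0. ]
block [514.   7.] 0.33 [562.9 223.1   0. ]
block [288. 169.] 0.31 [491.  -64.2   0. ]
block [271. 204.] 0.19 [ 503.6 -111.6    0. ]
lid_grip [513.   5.] 0.74 [560.4 223.7   0. ]
5043 [482.08995688 -54.9750425   45.39009741] ((483.37640380859375, -58.25389099121094), (50.334041595458984, 140.12628173828125), 14.366083145141602)
```

View pics/w1.png

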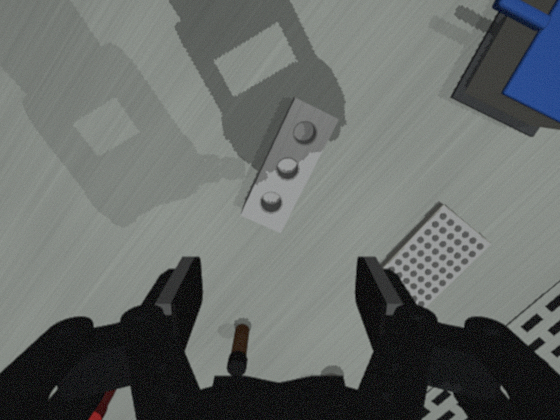

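The block is at about (483.5, -58) with yaw 14.4°, and the depth fit and the network agree to within 2 mm. Next I'll look at vial A.

```bash
python3 -m crank '{"dp":[[0.1,-4.4,0],[0.1,-4.4,-0.4],[0.1,-4.4,-0.4],[0.1,-4.4,-0.4],[0.1,-4.4,-0.4],[0.1,-4.4,-0.4],[0.1,-4.4,-0.4],[0,0,0],[0,0,0]],"delta_rot":[[0,0,0],[0,0,0],[0,0,0],[0,0,0],[0,0,0],[0,0,0],[0,0,0],[0,0,0],[0,0,0]],"claw":[60,60,60,60,60,60,60,60,60]}'
cat > vials.py <<'E'
from h import *
import sys
def vials(name):
    s=sense(); print('tcp',np.round(s['eef_pos'],1),s['time_s'])
    im,d=snap('wrist',name)
    for r in pinpoint('wrist','vial_a'): print('pin',np.round(r['centre']),round(r['p'],2),np.round(atz('wrist',r['centre'],0),1))
    P=cloud('wrist',d); hsv=cv2.cvtColor(im,cv2.COLOR_RGB2HSV)
    m=((d>0)&(P[...,2]>70)&(P[...,2]<79)).astype(np.uint8)
    n,l,st,ce=cv2.connectedComponentsWithStats(m)
    for i in range(1,n):
        if st[i,4]>40:
            q=P[l==i]; (c,r)=cv2.minEnclosingCircle(q[:,:2].astype(np.float32)); 
            print('top',np.round(ce[i]),st[i,4],'xy',np.round(c,1),'r',round(r,1),'med',np.round(np.median(q,0),1),'rgb',np.median(im[l==i],0))
if __name__=='__main__': vials(sys.argv[1])
E
python3 vials.py w2
```

```text
time_s: 3.7
eef_pos: [480.1, -368.7, 227.0]
ee_rot: [-0.0, 0.425, 0.905, 0.0]
force: [-0.3, 0.9, -0.0]
grip_width: 0.764
tcp [ 480.1 -368.7  227. ] 3.7
pin [403. 158.] 0.87 [ 587.  -276.3    0. ]
pin [240. 224.] 0.63 [ 495.2 -456.2    0. ]
pin [303. 217.] 0.57 [ 546.6 -401.8    0. ]
pin [277. 174.] 0.56 [ 489.5 -380.4    0. ]
top [427. 175.] 529 xy [ 587.4 -279.3] r 12.1 med [ 586.5 -279.2   74.7] rgb [31. 31. 33.]
top [281. 190.] 485 xy [ 491.3 -377.4] r 11.8 med [ 491.  -377.    74.7] rgb [34. 34. 35.]
top [309. 247.] 435 xy [ 550.7 -404.8] r 11.9 med [ 549.9 -404.2   74.7] rgb [150.  44.  42.]
top [233. 249.] 437 xy [ 494.4 -454.7] r 12.0 med [ 494.  -453.8   74.6] rgb [149.  43.  42.]
top [536. 256.] 206 xy [ 740.2 -266.3] r 13.8 med [ 730.1 -267.2   74.7] rgb [67. 68. 64.]
```

View pics/w2.png

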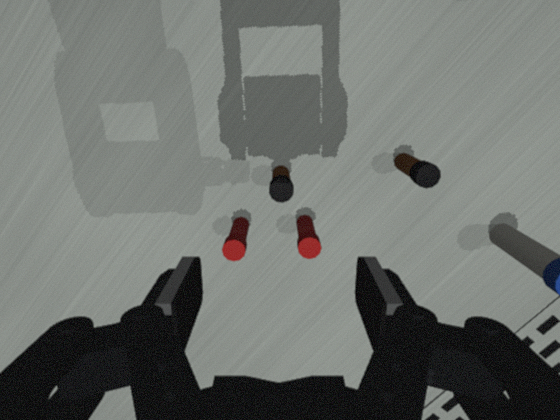

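The wrist view shows vial A's cap at px (281,187), world (491,-377), and vial B at (427,173), world (587,-279). The reds are at (234,250) and (309,247), so the jaw axis at 40° keeps clear of them. I'll descend on A.

```bash
python3 -m crank '{"dp":[[1.1,-0.8,-2],[0,0,-4],[0,0,-4],[0,0,-3],[0,0,-2],[0,0,-1.5],[0,0,-1],[0,0,-0.5],[0,0,0]],"delta_rot":[[0,0,0],[0,0,0],[0,0,0],[0,0,0],[0,0,0],[0,0,0],[0,0,0],[0,0,0],[0,0,0]],"claw":[60,60,60,60,60,60,60,60,60]}'
python3 vials.py w3
```

```text
time_s: 4.7
eef_pos: [491.1, -376.7, 47.5]
ee_rot: [0.0, 0.425, 0.905, -0.0]
force: [-0.3, -0.3, 0.3]
grip_width: 0.764
tcp [ 491.1 -376.7   47.5] 4.7
pin [209. 298.] 0.87 [ 494.2 -457.6    0. ]
pin [273. 214.] 0.86 [ 489.4 -380.7    0. ]
pin [314. 291.] 0.86 [ 547.7 -405.9    0. ]
pin [491. 190.] 0.55 [ 586.2 -279.2    0. ]
top [556. 241.] 200 xy [ 581.9 -288.1] r 8.6 med [ 579.4 -289.2   72.1] rgb [15. 16. 16.]
top [276. 266.] 2038 xy [ 491.2 -378.8] r 12.3 med [ 490.3 -378.    74.6] rgb [21. 22. 22.]
top [333. 365.] 1127 xy [ 549.9 -405.8] r 12.1 med [ 546.4 -402.1   74.5] rgb [171.  47.  45.]
top [198. 369.] 400 xy [ 497.  -450.7] r 10.0 med [ 497.6 -446.9   74.2] rgb [142.  42.  40.]
```

View pics/w3.png

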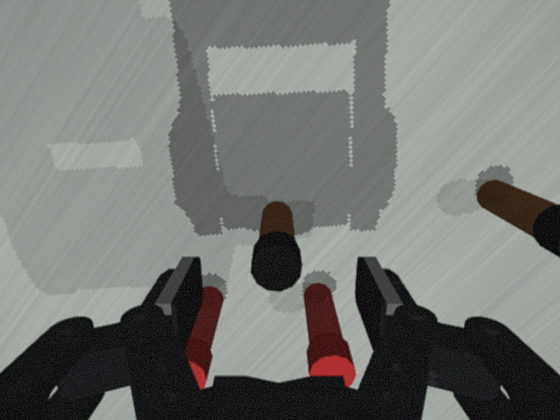

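The cap is centred between the pads at px (276,262), with the reds beyond them. I'll close on it.

```bash
python3 -m crank '{"dp":[[0,-0.15,0],[0,0,0],[0,0,0],[0,0,0],[0,0,0],[0,0,0],[0,0,0]],"delta_rot":[[0,0,0],[0,0,0],[0,0,0],[0,0,0],[0,0,0],[0,0,0],[0,0,0]],"claw":[60,255,255,255,255,255,255]}' 30
python3 -m crank '{"dp":[[0,0,1],[0,0,3],[0,0,4],[0,0,3],[0,0,0]],"delta_rot":[[0,0,0],[0,0,0],[0,0,0],[0,0,0],[0,0,0]],"claw":[255,255,255,255,255]}'
python3 vials.py w4
```

```text
time_s: 5.5
eef_pos: [490.9, -378.7, 47.3]
ee_rot: [0.0, 0.425, 0.905, -0.0]
force: [-0.2, -0.3, 0.4]
grip_width: 0.001
time_s: 6.0
eef_pos: [492.3, -380.2, 162.9]
ee_rot: [0.004, 0.425, 0.905, -0.002]
force: [0.2, 0.5, 0.7]
grip_width: -0.003
tcp [ 492.3 -380.2  162.9] 6.0
pin [307. 226.] 0.91 [ 545.7 -400.8    0. ]
pin [231. 228.] 0.72 [ 489.7 -450.4    0. ]
pin [423. 155.] 0.69 [ 582.6 -278.9    0. ]
pin [276. 168.] 0.55 [ 485.7 -376.     0. ]
```

View pics/w4.png

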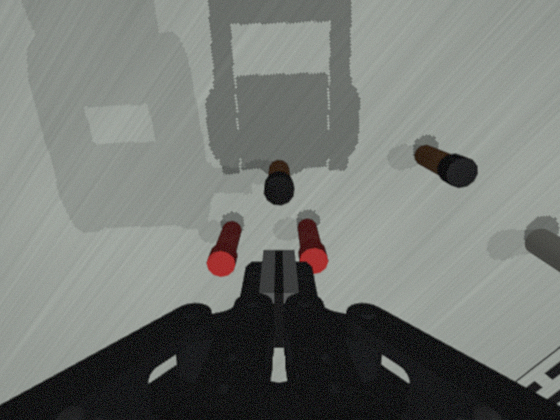

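The grasp missed: the jaws are fully shut and the vial still stands at px (279,187). I'll find out why before moving again.

```bash
cat > proj.py <<'E'
from h import *
def proj(cam,p):
    m,T=c2w(cam); q=np.linalg.inv(T)@np.append(p,1); return m['cx']+m['fx']*q[0]/-q[2], m['cy']-m['fy']*q[1]/-q[2], -q[2]
E
python3 - <<'E'
from proj import *
import vials
s=sense(); print({k:np.round(v,3) for k,v in s.items()})
print('tcp proj',proj('wrist',s['eef_pos']))
im,d=snap('wrist','w5')
P=cloud('wrist',d)
for u,v in [(279,187),(460,170),(220,263),(313,262),(280,275),(270,280),(290,290),(265,255)]: print((u,v),d[v,u],np.round(P[v,u],1))
snap('side','s2')
E
```

```text
{'time_s': np.float64(6.1), 'joints': array([-0.846,  0.555,  1.252, -0.   ,  1.333, -1.538]), 'dq': array([-0.001,  0.032,  0.031, -0.   , -0.007, -0.001]), 'tau': array([ 8.7000e-02, -5.4752e+01, -2.7663e+01,  2.0000e-03,  5.4000e-02,
       -0.0000e+00]), 'eef_pos': array([ 490.884, -378.759,  157.875]), 'ee_rot': array([ 0.   ,  0.425,  0.905, -0.   ]), 'force': array([-0.225,  1.063, -0.151]), 'wrist_torque': array([0.026, 0.026, 0.017]), 'grip_width': np.float64(0.007)}
tcp proj (np.float64(278.4540755076707), np.float64(242.44343826960323), np.float64(187.44469624072389))
(279, 187) 265.41473 [ 486.1 -372.3   72.8]
(460, 170) 261.5327 [ 579.5 -278.3   73. ]
(220, 263) 284.12827 [ 489.9 -450.1   72.4]
(313, 262) 282.9744 [ 545.7 -402.2   73.3]
(280, 275) 131.0842 [ 483.6 -369.2  212.2]
(270, 280) 126.79091 [ 480.6 -371.1  216.5]
(290, 290) 120.57256 [ 485.9 -366.8  223. ]
(265, 255) 146.80733 [ 478.9 -373.   195.7]
```

View pics/s2.png

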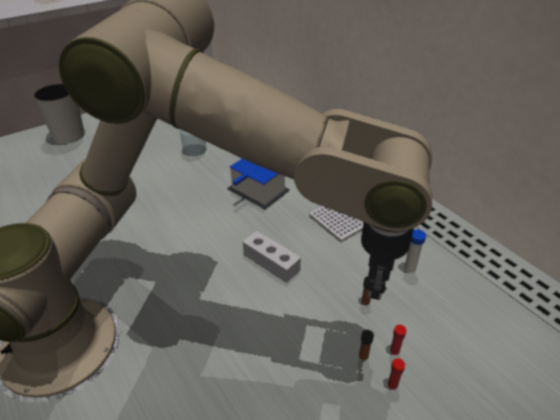

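```bash
python3 - <<'E'
from proj import *
s=sense(); p=s['eef_pos']
for dz in [0,20,40,60]: print(dz,np.round(proj('side',p+[0,0,dz]),1), np.round(proj('top',p+[0,0,dz]),1))
im,d=capture('side'); c=im[200:400,280:480]; cv2.imwrite('pics/s3.png',cv2.resize(c,None,fx=3,fy=3,interpolation=cv2.INTER_CUBIC)[:,:,::-1])
print(np.round(d[270:310:4,366:386:4]))
im=cv2.imread('pics/w5.png'); cv2.imwrite('pics/w5c.png',cv2.resize(im[180:330,200:360],None,fx=4,fy=4)) 
E
```

```text
0 [371.9 307.1 830.2] [435.5 237.9 966.6]
20 [373.2 299.9 817.4] [438.9 237.2 946.9]
40 [374.6 292.6 804.5] [442.4 236.5 927.1]
60 [376.1 285.  791.6] [446.1 235.8 907.4]
[[1107.  749.  713.  713.  713.]
 [1093.  758.  738.  711.  710.]
 [ 985.  992.  763.  709.  755.]
 [   0.  711.    0.  709.  719.]
 [ 987.  707.  708.  706.  704.]
 [ 999.  738.  714.  707.  704.]
 [1002.  802.  788.  785. 1050.]
 [1011. 1012.  796.  789. 1042.]
 [1020. 1030. 1035. 1033. 1032.]
 [1023. 1023. 1021. 1024. 1024.]]
```

View pics/s3.png

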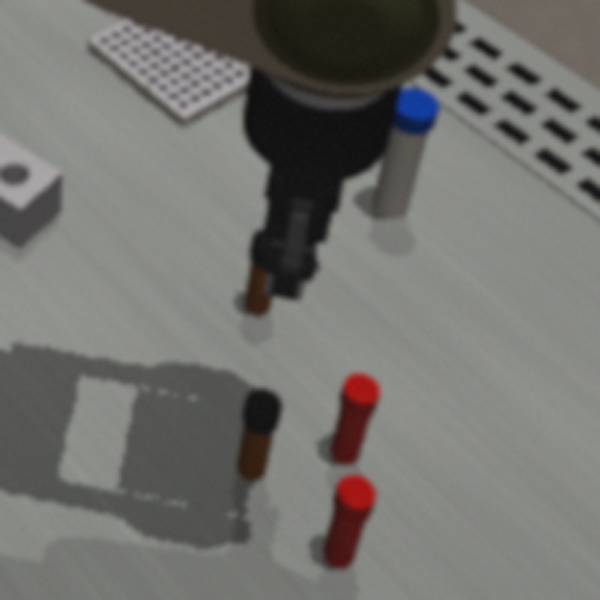

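View pics/w5c.png

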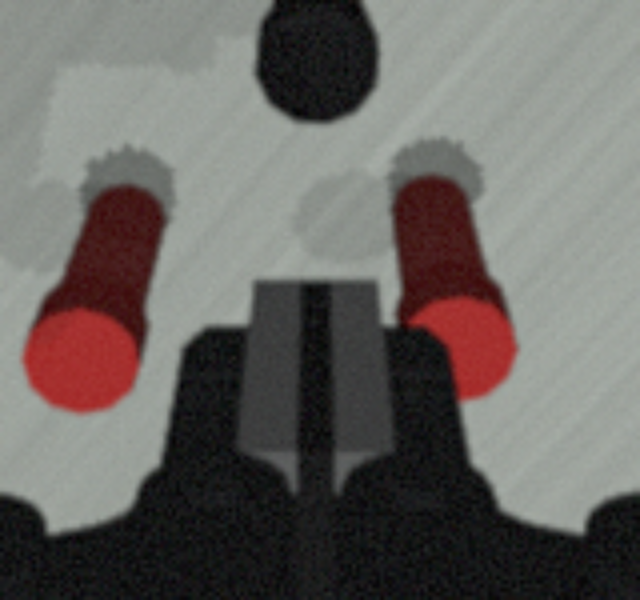

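The fingertips end about 34 mm above the reported TCP: wrist depth puts the pad tip at z≈195 with the TCP at 158. The jaws therefore shut above the cap. I'll reopen, re-measure and go about 33 mm lower; that's safe under either reading of the TCP.

```bash
python3 -m crank '{"dp":[[0,0,0],[0,0,0],[0,0,0],[0,0,0],[0,0,0]],"delta_rot":[[0,0,0],[0,0,0],[0,0,0],[0,0,0],[0,0,0]],"claw":[60,60,60,60,60]}' 30
python3 vials.py w6
```

```text
time_s: 6.75
eef_pos: [490.9, -378.7, 157.3]
ee_rot: [-0.0, 0.425, 0.905, -0.0]
force: [0.5, -0.2, 0.1]
grip_width: 0.762
tcp [ 490.9 -378.7  157.3] 6.75
pin [277. 174.] 0.96 [ 489.3 -379.3    0. ]
pin [425. 156.] 0.9 [ 584.5 -278.7    0. ]
pin [305. 232.] 0.76 [ 548.3 -406.2    0. ]
pin [230. 234.] 0.65 [ 492.  -455.6    0. ]
top [464. 177.] 848 xy [ 587.  -280.2] r 12.0 med [ 586.1 -280.4   73.9] rgb [30. 31. 32.]
top [279. 196.] 765 xy [ 490.9 -378.2] r 11.9 med [ 490.5 -377.8   73.9] rgb [21. 21. 22.]
top [314. 267.] 656 xy [ 549.7 -405.6] r 12.1 med [ 549.6 -405.1   73.9] rgb [156.  44.  43.]
top [220. 270.] 652 xy [ 493.8 -455.4] r 11.9 med [ 493.5 -454.7   73.8] rgb [156.  44.  43.]
```

```bash
python3 -m crank '{"dp":[[0,0,-4],[0,0,-4],[0,0,-3],[0,0,-1.5],[0,0,-1],[0,0,-0.6],[0,0,0]],"delta_rot":[[0,0,0],[0,0,0],[0,0,0],[0,0,0],[0,0,0],[0,0,0],[0,0,0]],"claw":[60,60,60,60,60,60,60]}'
python3 vials.py w7
```

```text
time_s: 7.55
eef_pos: [491.1, -379.0, 16.7]
ee_rot: [0.0, 0.425, 0.905, -0.0]
force: [-1.0, 0.1, 0.0]
grip_width: 0.761
tcp [ 491.1 -379.    16.7] 7.55
pin [527. 204.] 0.94 [ 588.3 -279.2    0. ]
pin [277. 231.] 0.63 [ 491.1 -380.     0. ]
pin [203. 322.] 0.57 [ 494.4 -456.     0. ]
pin [322. 317.] 0.56 [ 548.7 -406.4   -0. ]
top [180. 292.] 729 xy [ 462.7 -401.4] r 12.1 med [ 458.4 -397.6   74.8] rgb [24. 24. 24.]
top [279. 300.] 3024 xy [ 491.3 -378.3] r 12.4 med [ 490.1 -377.5   74.6] rgb [22.5 23.  23. ]
top [377. 292.] 721 xy [ 518.8 -355.4] r 12.1 med [ 514.4 -349.1   74.7] rgb [25. 24. 25.]
```

View pics/w7.png

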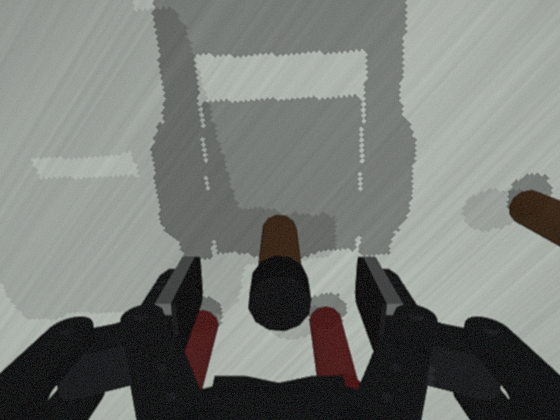

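The pads now flank the cap, which is at px (279,292). I'll close.

```bash
python3 -m crank '{"dp":[[0,0,0],[0,0,0],[0,0,0],[0,0,0],[0,0,0],[0,0,0]],"delta_rot":[[0,0,0],[0,0,0],[0,0,0],[0,0,0],[0,0,0],[0,0,0]],"claw":[255,255,255,255,255,255]}' 30
python3 vials.py w8
```

```text
time_s: 8.25
eef_pos: [491.1, -379.0, 16.8]
ee_rot: [0.0, 0.425, 0.905, -0.0]
force: [-0.4, 0.5, 4.8]
grip_width: 0.269
tcp [ 491.1 -379.    16.8] 8.25
pin [276. 231.] 0.88 [ 490.3 -380.     0. ]
pin [525. 203.] 0.83 [ 586.2 -279.4    0. ]
top [279. 297.] 4004 xy [ 486.3 -373.3] r 25.1 med [ 490.  -377.5   73.9] rgb [24. 24. 25.]
top [158. 411.] 248 xy [ 485.2 -451.1] r 6.6 med [ 485.1 -449.9   73.3] rgb [116.  35.  33.]
```

View pics/w8.png

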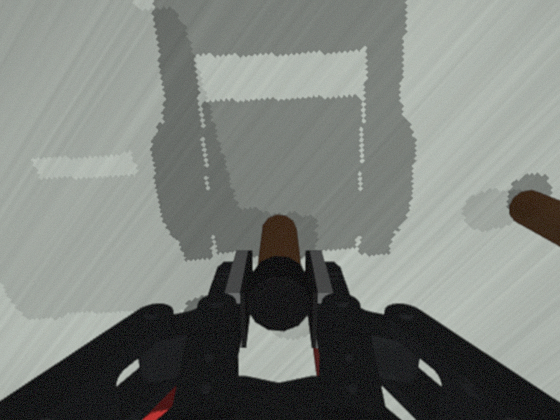

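The vial is gripped (opening 0.269, about 23 mm). I'll lift it and go over hole0.

```bash
python3 -m crank '{"dp":[[0,0,1],[0,0,3],[0,0,4.5],[0,0,4],[0,4,0],[0,4,0],[0,4,0],[0,4,0],[0.1,4,0],[0.1,4,0]],"delta_rot":[[0,0,0],[0,0,0],[0,0,0],[0,0,0],[0,0,0],[0,0,0],[0,0,0],[0,0,0],[0,0,0],[0,0,0]],"claw":[255,255,255,255,255,255,255,255,255,255]}'
python3 -m crank '{"dp":[[0.1,3,0],[0,1,0],[0,0,0],[0,0,0],[0,0,0]],"delta_rot":[[0,0,0],[0,0,0],[0,0,0],[0,0,0],[0,0,0]],"claw":[255,255,255,255,255]}'
cat > blk.py <<'E'
from h import *
import sys
s=sense(); print('tcp',np.round(s['eef_pos'],1),s['time_s'],round(s['grip_width'],3))
im,d=snap('wrist',sys.argv[1])
for r in pinpoint('wrist','block_hole0'): print(np.round(r['centre'],1),round(r['p'],2),np.round(atz('wrist',r['centre'],45),1))
P=cloud('wrist',d); m=(P[...,2]>40)&(P[...,2]<50)&(d>0)
q=P[m]; q=q[(abs(q[:,0]-480)<80)&(abs(q[:,1]+62)<90)]
if len(q)>200: print(len(q),np.median(q[:,2]),cv2.minAreaRect(q[:,:2].astype(np.float32)))
E
python3 blk.py w9
```

```text
time_s: 9.35
eef_pos: [492.5, -137.1, 141.6]
ee_rot: [-0.0, 0.425, 0.905, 0.0]
force: [1.2, -0.6, 1.0]
grip_width: 0.269
time_s: 9.85
eef_pos: [493.9, -100.0, 141.2]
ee_rot: [-0.0, 0.426, 0.905, -0.0]
force: [-0.4, -0.5, -0.6]
grip_width: 0.269
tcp [ 493.9 -100.   141.2] 9.85 0.269
[280.  194.6] 0.92 [ 496.  -100.5   45. ]
[330.4  87.8] 0.69 [473.1 -16.3  45. ]
[300.9 143.7] 0.68 [482.8 -60.   45. ]
10198 44.88392910172499 ((483.14654541015625, -59.397857666015625), (50.213104248046875, 140.29891967773438), 14.187345504760742)
```

View pics/w9.png

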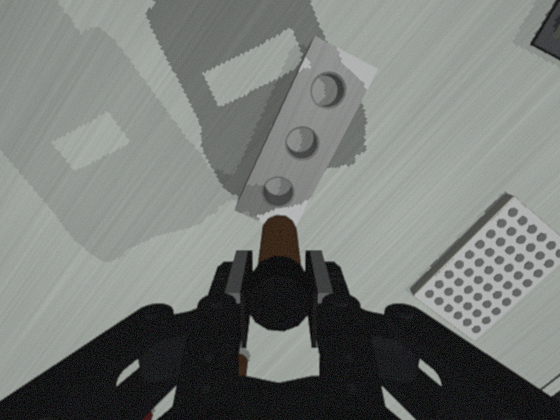

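Block refit: hole0 is at (493.5,-100.1), and the vial hangs directly over it. I'll lower to just above the mouth, check, then insert slowly.

```bash
python3 -m crank '{"dp":[[0,-0.04,-3],[0,0,-3],[0,0,-1.5],[0,0,0],[0,0,0]],"delta_rot":[[0,0,0],[0,0,0],[0,0,0],[0,0,0],[0,0,0]],"claw":[255,255,255,255,255]}'
python3 blk.py w10
```

```text
time_s: 10.45
eef_pos: [494.2, -99.7, 66.8]
ee_rot: [0.0, 0.426, 0.905, -0.0]
force: [0.6, 0.2, -0.4]
grip_width: 0.27
tcp [494.2 -99.7  66.8] 10.45 0.27
[277.5 227.3] 0.9 [ 494.4 -100.2   45. ]
[348.5  88.2] 0.7 [473.5 -17.2  45. ]
[308.2 161.3] 0.62 [482.6 -59.5  45. ]
17799 45.46328190631911 ((483.6954040527344, -59.62556457519531), (50.43389129638672, 140.47181701660156), 14.193632125854492)
```

View pics/w10.png

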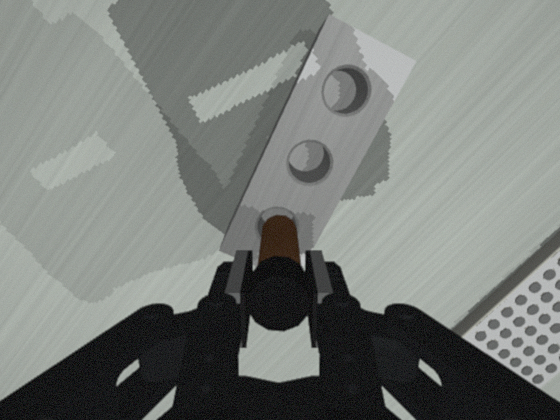

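The vial bottom sits centred just over hole0, px (278,225). I'll insert it slowly.

```bash
python3 -m crank '{"dp":[[0,-0.08,-0.3],[0,0,-0.5],[0,0,-0.5],[0,0,-0.5],[0,0,-0.5],[0,0,0]],"delta_rot":[[0,0,0],[0,0,0],[0,0,0],[0,0,0],[0,0,0],[0,0,0]],"claw":[255,255,255,255,255,255]}'
```

```text
time_s: 11.15
eef_pos: [493.5, -99.7, 42.5]
ee_rot: [-0.001, 0.425, 0.905, -0.0]
force: [0.1, -0.0, -0.7]
grip_width: 0.268
```

```bash
python3 -m crank '{"dp":[[0,0,-0.5],[0,0,-0.4],[0,0,-0.3],[0,0,0],[0,0,0]],"delta_rot":[[0,0,0],[0,0,0],[0,0,0],[0,0,0],[0,0,0]],"claw":[255,255,255,255,255]}'
python3 blk.py w11
```

```text
time_s: 11.65
eef_pos: [493.9, -100.0, 31.3]
ee_rot: [0.0, 0.425, 0.905, 0.0]
force: [1.3, 0.1, 0.4]
grip_width: 0.267
tcp [ 493.9 -100.    31.3] 11.65 0.267
[361.9  93. ] 0.8 [473.5 -19.7  45. ]
[318.3 178.5] 0.66 [484.  -59.4  45. ]
24555 45.087414260624826 ((483.39007568359375, -59.47803497314453), (50.606895446777344, 140.35546875), 14.182997703552246)
```

View pics/w11.png

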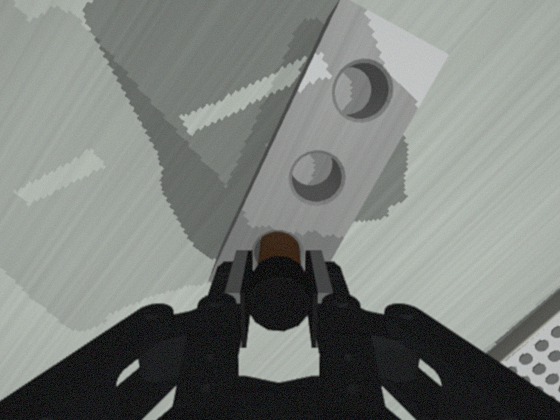

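The vial is in the hole. I'll release and rise.

```bash
python3 -m crank '{"dp":[[0,0,0],[0,0,0],[0,0,0],[0,0,0],[0,0,3],[0,0,4],[0,0,4],[0,0,1],[0,0,0]],"delta_rot":[[0,0,0],[0,0,0],[0,0,0],[0,0,0],[0,0,0],[0,0,0],[0,0,0],[0,0,0],[0,0,0]],"claw":[150,100,60,60,60,60,60,60,60]}'
python3 - <<'E'
from h import *
im,d=snap('wrist','w12'); P=cloud('wrist',d)
m=((d>0)&(P[...,2]>80)&(P[...,2]<95)).astype(np.uint8)
n,l,st,ce=cv2.connectedComponentsWithStats(m)
for i in range(1,n):
    if st[i,4]>60:
        q=P[l==i]; print(ce[i],st[i,4],cv2.minEnclosingCircle(q[:,:2].astype(np.float32)),np.median(q[:,2]))
E
```

```text
time_s: 12.65
eef_pos: [494.5, -100.2, 152.5]
ee_rot: [0.001, 0.425, 0.905, 0.0]
force: [-1.3, 0.5, -0.6]
grip_width: 0.763
[278.77216611 201.51739618] 891 ((493.17156982421875, -98.77098846435547), 11.986505508422852) 85.2342338630994
```

View pics/w12.png

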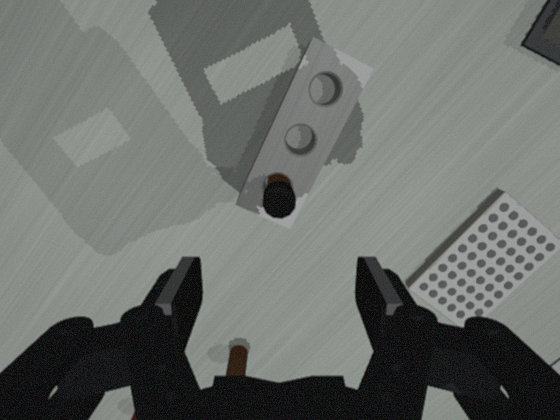

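Vial 1 is seated: the cap top reads about 85–87 mm, at px (279,200). Now vial B.

```bash
python3 -m crank '{"dp":[[1.85,-3.6,0],[1.85,-3.6,0],[1.85,-3.6,0],[1.85,-3.6,0],[1.85,-3.6,0],[0,0,0],[0,0,0],[0,0,0]],"delta_rot":[[0,0,0],[0,0,0],[0,0,0],[0,0,0],[0,0,0],[0,0,0],[0,0,0],[0,0,0]],"claw":[60,60,60,60,60,60,60,60]}'
python3 vials.py w13
```

```text
time_s: 13.5
eef_pos: [585.8, -278.9, 150.1]
ee_rot: [-0.001, 0.425, 0.905, 0.0]
force: [-0.8, -0.3, 0.2]
grip_width: 0.765
tcp [ 585.8 -278.9  150.1] 13.5
pin [ 91. 253.] 0.69 [ 493.2 -457.3    0. ]
pin [279. 178.] 0.62 [ 587.8 -279.4    0. ]
top [279. 201.] 816 xy [ 587.7 -280.1] r 11.9 med [ 587.3 -279.6   74.9] rgb [21. 21. 21.]
top [139. 288.] 537 xy [ 550.2 -405.3] r 12.2 med [ 548.4 -404.2   74.8] rgb [154.  43.  41.]
top [ 48. 292.] 731 xy [ 494.6 -455.1] r 12.6 med [ 494.7 -453.5   74.7] rgb [151.  41.  40.]
top [433. 296.] 228 xy [ 736.8 -264. ] r 12.8 med [ 729.7 -262.1   74.4] rgb [73.  73.5 69. ]
```

View pics/w13.png

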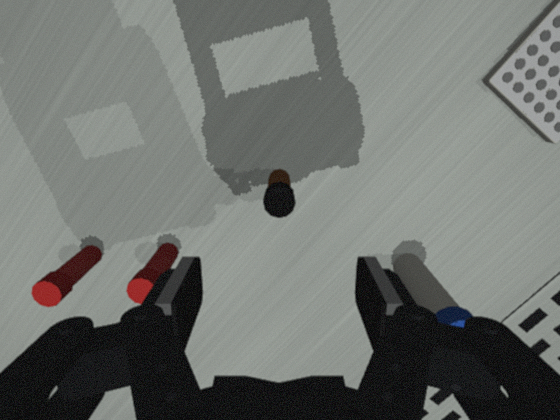

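Black vial B is at px (279,200), world (587.5,-280). The tube and the reds are well clear of it.

```bash
python3 -m crank '{"dp":[[0.15,-0.12,-3.5],[0,0,-4],[0,0,-3],[0,0,-1.5],[0,0,-1],[0,0,-0.3],[0,0,0]],"delta_rot":[[0,0,0],[0,0,0],[0,0,0],[0,0,0],[0,0,0],[0,0,0],[0,0,0]],"claw":[60,60,60,60,60,60,60]}'
python3 vials.py w14
python3 -m crank '{"dp":[[0,0,0],[0,0,0],[0,0,0],[0,0,0],[0,0,0],[0,0,0]],"delta_rot":[[0,0,0],[0,0,0],[0,0,0],[0,0,0],[0,0,0],[0,0,0]],"claw":[255,255,255,255,255,255]}' 30
```

```text
time_s: 14.3
eef_pos: [588.3, -281.3, 19.3]
ee_rot: [0.001, 0.425, 0.905, -0.0]
force: [0.1, 0.6, -1.0]
grip_width: 0.767
tcp [ 588.3 -281.3   19.3] 14.3
pin [277. 224.] 0.87 [ 586.  -279.8    0. ]
pin [104. 333.] 0.52 [ 548.4 -406.6    0. ]
top [278. 294.] 2906 xy [ 587.7 -280. ] r 12.5 med [ 586.5 -279.2   74.2] rgb [21. 22. 22.]
top [376. 288.] 712 xy [ 615.5 -257.5] r 12.0 med [ 611.3 -251.1   74.7] rgb [24.  24.5 25. ]
top [181. 288.] 705 xy [ 559.7 -304.1] r 11.9 med [ 555.4 -299.6   74.5] rgb [24. 25. 25.]
time_s: 15.0
eef_pos: [588.1, -281.3, 18.7]
ee_rot: [0.0, 0.425, 0.905, -0.0]
force: [-0.6, 1.1, 4.5]
grip_width: 0.27
```

View pics/w14.png

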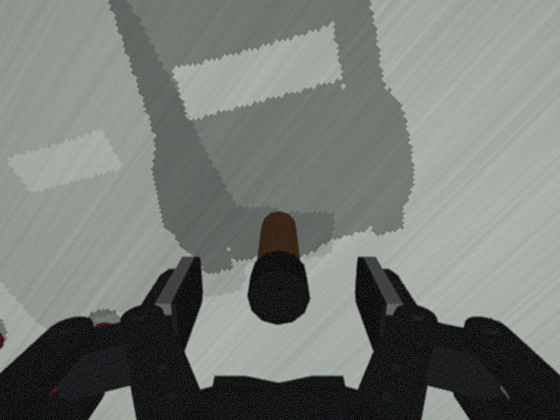

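It's gripped. I'll lift and carry it to hole2, TCP target (474,-20).

```bash
python3 -m crank '{"dp":[[0,0,1],[0,0,3],[0,0,4.5],[0,0,3.8],[-1.63,3.74,0],[-1.63,3.74,0],[-1.63,3.74,0],[-1.63,3.74,0],[-1.63,3.74,0],[-1.63,3.74,0]],"delta_rot":[[0,0,0],[0,0,0],[0,0,0],[0,0,0],[0,0,0],[0,0,0],[0,0,0],[0,0,0],[0,0,0],[0,0,0]],"claw":[255,255,255,255,255,255,255,255,255,255]}'
python3 -m crank '{"dp":[[-1.63,3.7,0],[0,0,0],[0,0,-3],[0,0,-3],[0,0,-1.3],[0,0,0],[0,0,0]],"delta_rot":[[0,0,0],[0,0,0],[0,0,0],[0,0,0],[0,0,0],[0,0,0],[0,0,0]],"claw":[255,255,255,255,255,255,255]}'
python3 blk.py w15
```

```text
time_s: 16.0
eef_pos: [489.1, -55.3, 141.7]
ee_rot: [0.0, 0.425, 0.905, 0.0]
force: [0.9, 0.8, -0.4]
grip_width: 0.271
time_s: 16.7
eef_pos: [474.2, -20.1, 69.0]
ee_rot: [0.0, 0.425, 0.905, 0.0]
force: [0.2, -1.1, -0.7]
grip_width: 0.27
tcp [474.2 -20.1  69. ] 16.7 0.27
[276.6 222.3] 0.71 [472.4 -19.2  45. ]
6585 45.26741891185563 ((483.2121887207031, -58.674560546875), (50.35013961791992, 138.74041748046875), 14.144725799560547)
```

View pics/w15.png

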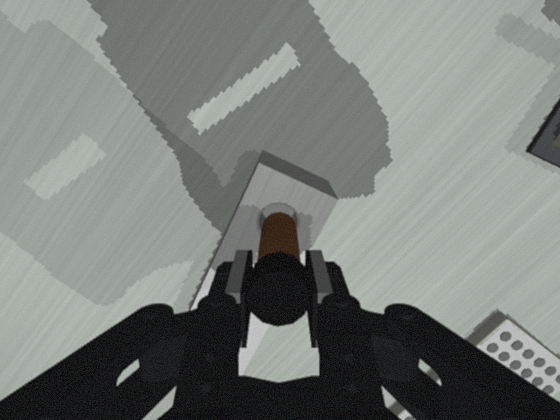

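The vial sits over hole2 at px (278,222). I'll insert.

```bash
python3 -m crank '{"dp":[[0,0.03,-0.4],[0,0,-0.5],[0,0,-0.5],[0,0,-0.5],[0,0,-0.5],[0,0,0]],"delta_rot":[[0,0,0],[0,0,0],[0,0,0],[0,0,0],[0,0,0],[0,0,0]],"claw":[255,255,255,255,255,255]}'
python3 -m crank '{"dp":[[0,0,-0.5],[0,0,-0.4],[0,0,-0.3],[0,0,0],[0,0,0]],"delta_rot":[[0,0,0],[0,0,0],[0,0,0],[0,0,0],[0,0,0]],"claw":[255,255,255,255,255]}'
python3 blk.py w16
```

```text
time_s: 17.4
eef_pos: [473.3, -19.3, 43.5]
ee_rot: [-0.001, 0.425, 0.905, -0.0]
force: [0.8, 0.3, 0.1]
grip_width: 0.267
time_s: 17.9
eef_pos: [473.8, -19.4, 32.3]
ee_rot: [-0.0, 0.425, 0.905, -0.0]
force: [0.2, -1.1, -0.7]
grip_width: 0.266
tcp [473.8 -19.4  32.3] 17.9 0.266
[243.5 316.9] 0.95 [483. -59.  45.]
7868 44.98053986764444 ((483.27215576171875, -59.80250549316406), (50.35300064086914, 141.046875), 14.158005714416504)
```

View pics/w16.png

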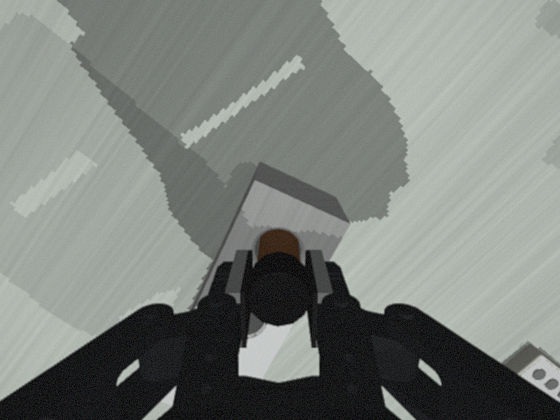

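```bash
python3 -m crank '{"dp":[[0,0,0],[0,0,0],[0,0,0],[0,0,0],[0,0,3],[0,0,4],[0,0,4.5],[0,0,4.5],[0,0,0],[0,0,0]],"delta_rot":[[0,0,0],[0,0,0],[0,0,0],[0,0,0],[0,0,0],[0,0,0],[0,0,0],[0,0,0],[0,0,0],[0,0,0]],"claw":[150,100,60,60,60,60,60,60,60,60]}'
python3 - <<'E'
from h import *
im,d=snap('wrist','w17'); P=cloud('wrist',d)
m=((d>0)&(P[...,2]>80)&(P[...,2]<95)).astype(np.uint8)
n,l,st,ce=cv2.connectedComponentsWithStats(m)
for i in range(1,n):
    if st[i,4]>60:
        q=P[l==i]; print(ce[i],st[i,4],cv2.minEnclosingCircle(q[:,:2].astype(np.float32)),np.median(q[:,2]))
im,d=snap('top','t3'); P=cloud('top',d)
hsv=cv2.cvtColor(im,cv2.COLOR_RGB2HSV)
m=cv2.inRange(hsv,(100,120,60),(130,255,255))
m=((m>0)&(P[...,2]>70)&(P[...,2]<90)&(P[...,1]>80)).astype(np.uint8)
q=P[m>0]; print(len(q),np.median(q[:,2]),cv2.minAreaRect(q[:,:2].astype(np.float32)))
for t in ['lid_hinge','lid_grip']: print(t,[np.round(atz('top',r['centre'],79),1) for r in pinpoint('top',t)])
E
```

```text
time_s: 19.0
eef_pos: [473.9, -19.4, 192.6]
ee_rot: [0.001, 0.425, 0.905, 0.0]
force: [-0.7, -0.1, -0.5]
grip_width: 0.766
[536.70430827  91.51592186] 3737 ((575.9440307617188, 159.31918334960938), 59.22272491455078) 81.17989585186513
[278.65638767 186.15565345] 681 ((472.50323486328125, -18.03858757019043), 12.00309944152832) 85.74742742131673
[237.75085324 270.00170648] 586 ((493.02435302734375, -99.08540344238281), 12.2284517288208) 85.54067146223869
1587 82.2117400281461 ((586.8779907226562, 191.57754516601562), (136.6998748779297, 126.53800201416016), 15.779661178588867)
lid_hinge [array([656.6, 211.5,  79. ])]
lid_grip [array([534.4, 184.4,  79. ])]
```

View pics/w17.png

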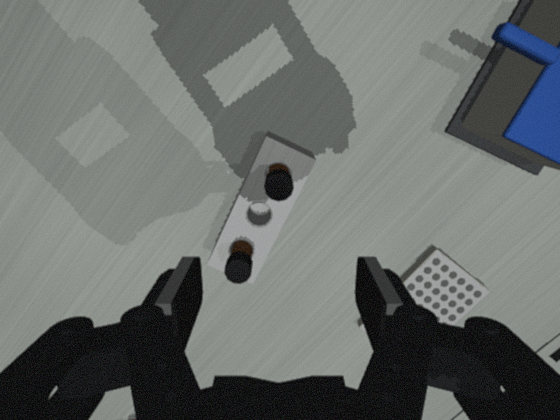

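Both vials are seated, with caps at px (279,185) and (238,268) and tops at about 86 mm. Now I'll move to the tab and turn the jaws to lie along box y.

```bash
python3 -m crank '{"dp":[[0.76,2.55,0],[0.76,2.55,0],[0.76,2.55,0],[0.76,2.55,0],[0.76,2.55,0],[0.76,2.55,0],[0.76,2.55,0],[0.76,2.55,0],[0,0,0],[0,0,0]],"delta_rot":[[0,0,8.1],[0,0,8.1],[0,0,8.1],[0,0,8.1],[0,0,8.1],[0,0,8.1],[0,0,8.1],[0,0,8.1],[0,0,0],[0,0,0]],"claw":[60,60,60,60,60,60,60,60,60,60]}'
cat > lid.py <<'E'
from h import *
import sys
s=sense(); q=s['ee_rot']; M=R.from_quat([q[1],q[2],q[3],q[0]]).as_matrix()
print('tcp',np.round(s['eef_pos'],1),s['time_s'],round(s['grip_width'],3),'yang',np.degrees(np.arctan2(M[1,1],M[0,1])))
im,d=snap('wrist',sys.argv[1]); P=cloud('wrist',d)
hsv=cv2.cvtColor(im,cv2.COLOR_RGB2HSV)
b=(cv2.inRange(hsv,(100,120,40),(130,255,255))>0)&(d>0)
q=P[b]; print(len(q))
# plane-local: PCA
m=b&(P[...,2]>70)&(P[...,2]<92); q=P[m]
print('rect',cv2.minAreaRect(q[:,:2].astype(np.float32)),np.median(q[:,2]))
for t in ['lid_hinge','lid_grip']: print(t,[(np.round(r['centre']),round(r['p'],2),np.round(atz('wrist',r['centre'],79),1)) for r in pinpoint('wrist',t)][:2])
np.save('b.npy',P[b])
E
python3 lid.py w18
```

```text
time_s: 20.2
eef_pos: [534.2, 184.6, 191.2]
ee_rot: [-0.001, -0.125, 0.992, -0.0]
force: [-0.5, -0.3, -0.3]
grip_width: 0.758
tcp [534.2 184.6 191.2] 20.2 0.758 yang 104.40196613045349
14110
rect ((587.8397827148438, 191.6638946533203), (138.98956298828125, 125.6309585571289), 15.723137855529785) 82.24493143846769
lid_hinge [(array([273., 316.]), 0.7, array([656. , 210.4,  79. ])), (array([545., 256.]), 0.42, array([538. , 426.3,  79. ]))]
lid_grip [(array([271., 185.]), 0.93, array([534.6, 178. ,  79. ]))]
```

View pics/w18.png

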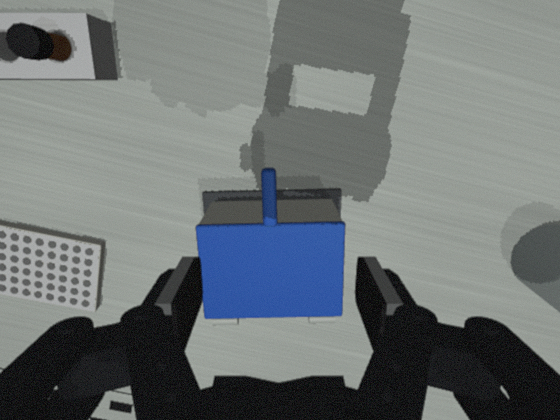

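The tab tip is at px (268,170) and the lid's front edge is at row 225. The fit gives yaw 15.7°, hinge (654.7,210.5) and grip about (535,177). I'll align and descend.

```bash
python3 -m crank '{"dp":[[-0.08,-0.82,-3],[0,0,-3.5],[0,0,-4],[0,0,-3],[0,0,-1.5],[0,0,-1],[0,0,0],[0,0,0]],"delta_rot":[[0,0,1.3],[0,0,0],[0,0,0],[0,0,0],[0,0,0],[0,0,0],[0,0,0],[0,0,0]],"claw":[60,60,60,60,60,60,60,60]}'
python3 lid.py w19
```

```text
time_s: 21.15
eef_pos: [534.3, 176.2, 33.2]
ee_rot: [0.001, -0.137, 0.991, -0.0]
force: [0.0, 0.6, -0.2]
grip_width: 0.766
tcp [534.3 176.2  33.2] 21.15 0.766 yang 105.71823970201243
7252
rect ((550.5496215820312, 181.44467163085938), (61.6982307434082, 78.07723236083984), 15.59684944152832) 82.52793302623763
lid_hinge []
lid_grip [(array([281., 292.]), 0.77, array([535.8, 178.4,  79. ]))]
```

View pics/w19.png

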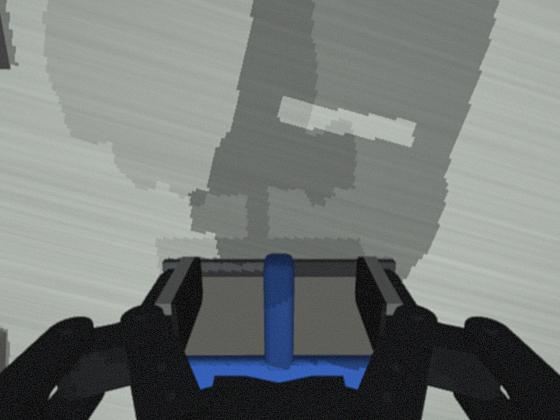

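The tab is centred between the pads at px 279. I'll drop 5 mm and pinch it.

```bash
python3 -m crank '{"dp":[[0,0,-0.5],[0,0,0],[0,0,0],[0,0,0],[0,0,0],[0,0,0],[0,0,0],[0,0,0]],"delta_rot":[[0,0,0],[0,0,0],[0,0,0],[0,0,0],[0,0,0],[0,0,0],[0,0,0],[0,0,0]],"claw":[60,255,255,255,255,255,255,255]}' 25
python3 lid.py w20
python3 - <<'E'
import numpy as np
u=np.array([.963,.271])
for n in range(0,8):
    a=np.radians(60*n/7); print(n,round(60*n/7,1),'horiz',np.round(126*(1-np.cos(a))*u,1),'z',round(126*np.sin(a),1))
E
```

```text
time_s: 22.1
eef_pos: [533.9, 176.1, 27.4]
ee_rot: [0.0, -0.137, 0.991, -0.0]
force: [0.5, -3.0, 0.0]
grip_width: 0.132
tcp [533.9 176.1  27.4] 22.1 0.132 yang 105.7517369185344
4431
rect ((569.9059448242188, 187.58143615722656), (91.70144653320312, 82.36258697509766), 63.72105026245117) 85.08253231170028
lid_hinge []
lid_grip [(array([280., 300.]), 0.77, array([535.4, 177.9,  79. ]))]
0 0.0 horiz [0. 0.] z 0.0
1 8.6 horiz [1.4 0.4] z 18.8
2 17.1 horiz [5.4 1.5] z 37.1
3 25.7 horiz [12.   3.4] z 54.7
4 34.3 horiz [21.1  5.9] z 71.0
5 42.9 horiz [32.4  9.1] z 85.7
6 51.4 horiz [45.7 12.9] z 98.5
7 60.0 horiz [60.7 17.1] z 109.1
```

View pics/w20.png

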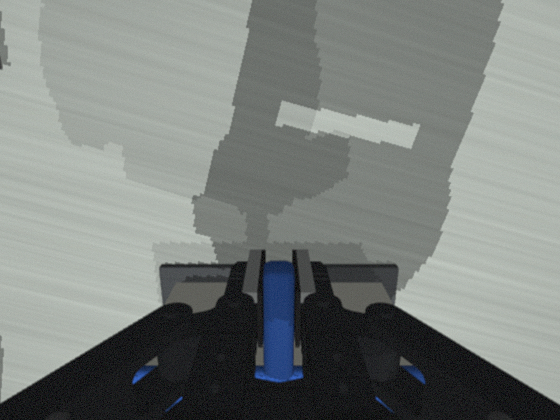

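The tab is pinched (opening 0.132, about 11 mm). I'll raise it along the hinge arc, starting with about 26°.

```bash
python3 -m crank '{"dp":[[0.03,0.01,0.94],[0.11,0.03,0.94],[0.17,0.05,0.92],[0.23,0.06,0.91],[0.3,0.09,0.9],[0.36,0.1,0.86],[0,0,0],[0,0,0]],"delta_rot":[[0,0,0],[0,0,0],[0,0,0],[0,0,0],[0,0,0],[0,0,0],[0,0,0],[0,0,0]],"claw":[255,255,255,255,255,255,255,255]}'
python3 - <<'E'
from h import *
im,d=snap('wrist','w21'); im,d=snap('side','s4')
cv2.imwrite('pics/s4c.png',cv2.resize(im[80:230,180:380],None,fx=3.5,fy=3.5)[:,:,::-1])
E
```

```text
time_s: 23.05
eef_pos: [545.8, 179.6, 82.6]
ee_rot: [-0.0, -0.137, 0.991, -0.0]
force: [-1.7, -5.7, 0.8]
grip_width: 0.13
```

View pics/w21.png

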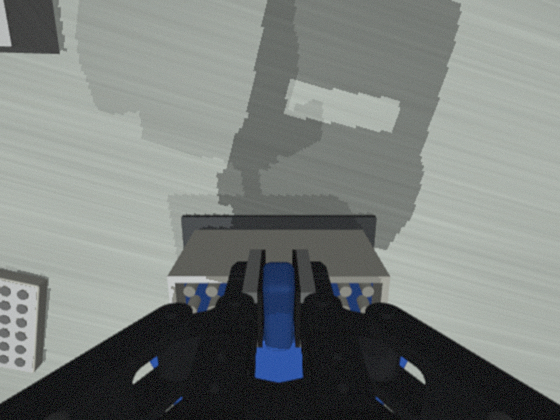

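View pics/s4c.png

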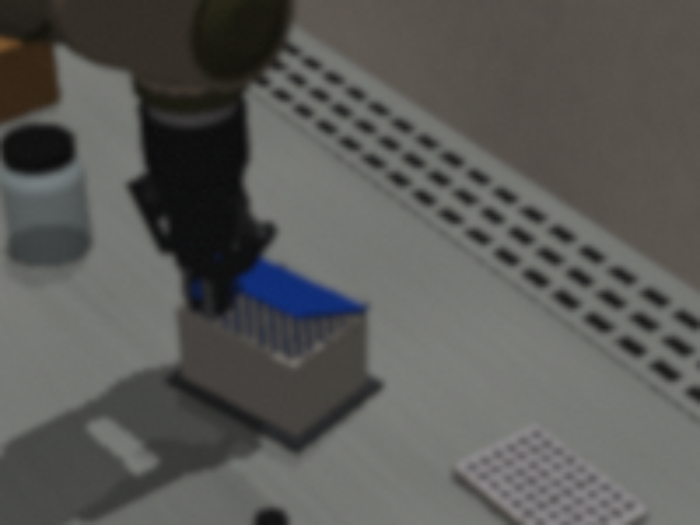

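The lid follows; the tips are visible in the crop. I'll carry on to 60°, with a 1 mm side correction for the -5.7 N lateral load.

```bash
python3 -m crank '{"dp":[[0.45,0.02,0.83],[0.49,0.13,0.8],[0.54,0.15,0.75],[0.59,0.17,0.72],[0.64,0.18,0.66],[0.69,0.2,0.62],[0.73,0.2,0.55],[0.77,0.22,0.51],[0,0,0],[0,0,0]],"delta_rot":[[0,0,0],[0,0,0],[0,0,0],[0,0,0],[0,0,0],[0,0,0],[0,0,0],[0,0,0],[0,0,0],[0,0,0]],"claw":[255,255,255,255,255,255,255,255,255,255]}'
cat > ang.py <<'E'
from h import *
import sys
u=np.array([np.cos(np.radians(15.7)),np.sin(np.radians(15.7)),0]); w=np.array([-u[1],u[0],0]); h=np.array([654.7,210.5,79])
for c in ['top','side','wrist']:
    im,d=snap(c,c+sys.argv[1]); P=cloud(c,d)
    hsv=cv2.cvtColor(im,cv2.COLOR_RGB2HSV)
    b=(cv2.inRange(hsv,(105,150,60),(125,255,255))>0)&(d>0)
    q=P[b]-h; a=-(q@u); z=q[:,2]; y=q@w
    k=(a>5)&(a<140)&(z>8)&(z<160)&(abs(y)<70); print(c,k.sum())
    if k.sum()>30:
        sl,ic=np.polyfit(a[k],z[k],1) if c!='x' else 0
        A=np.c_[a[k],z[k]]; A0=A-A.mean(0); e=np.linalg.eigh(A0.T@A0)[1][:,-1]
        print(' pca angle deg',np.degrees(np.arctan2(e[1],e[0]))%180,'med polar',np.degrees(np.median(np.arctan2(z[k],a[k]))),'r max',np.hypot(a[k],z[k]).max())
s=sense(); p=s['eef_pos']; print(s['time_s'],np.round(p,1),np.round(s['force'],1),round(s['grip_width'],3))
print('from tcp: ', np.degrees(np.arctan2(p[2]-27.4,-((p-h)@u))))
E
python3 ang.py A
```

```text
time_s: 24.15
eef_pos: [595.3, 193.3, 137.1]
ee_rot: [0.001, -0.137, 0.991, 0.001]
force: [-2.0, 5.7, 0.9]
grip_width: 0.131
top 24
side 27
wrist 2672
 pca angle deg 58.653117470309255 med polar 59.00194619532489 r max 140.6981053794289
24.3 [595.3 193.3 137.1] [-0.9  4.8  0.1] 0.135
from tcp:  60.57743033766585
```

```bash
python3 - <<'E'
import cv2
im=cv2.imread('pics/sideA.png'); cv2.imwrite('pics/sideAc.png',cv2.resize(im[60:230,180:400],None,fx=3.5,fy=3.5))
E
```

```text
(no output)
```

View pics/sideAc.png

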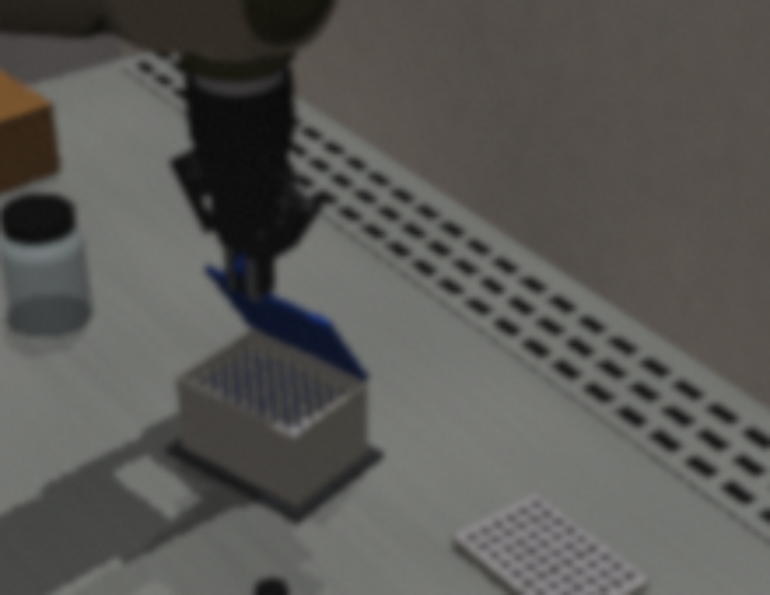

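View pics/wristA.png

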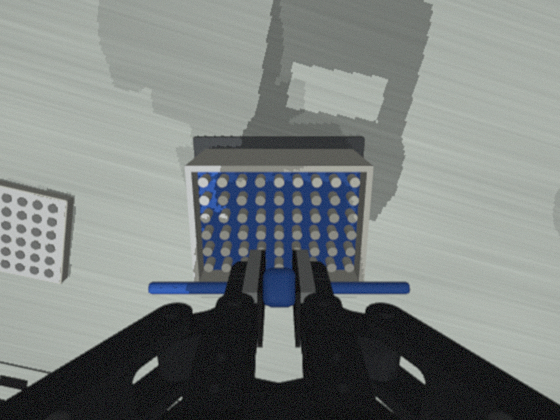

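The lid stands at about 59–60°, held by the pads, with the tips exposed. I'll hold briefly, recheck the lid, vials and bystanders, then hand in.

```bash
python3 -m crank '{"dp":[[0,0,0],[0,0,0],[0,0,0],[0,0,0],[0,0,0]],"delta_rot":[[0,0,0],[0,0,0],[0,0,0],[0,0,0],[0,0,0]],"claw":[255,255,255,255,255]}'
python3 ang.py B
```

```text
time_s: 24.8
eef_pos: [595.3, 193.2, 137.1]
ee_rot: [0.001, -0.137, 0.991, 0.001]
force: [-1.1, 5.1, -0.2]
grip_width: 0.134
top 24
side 26
wrist 2676
 pca angle deg 58.65002500815628 med polar 58.98772628391968 r max 140.53421251972847
24.95 [595.3 193.2 137. ] [-0.9  5.6 -0.1] 0.132
from tcp:  60.56303837367157
```

View pics/sideB.png

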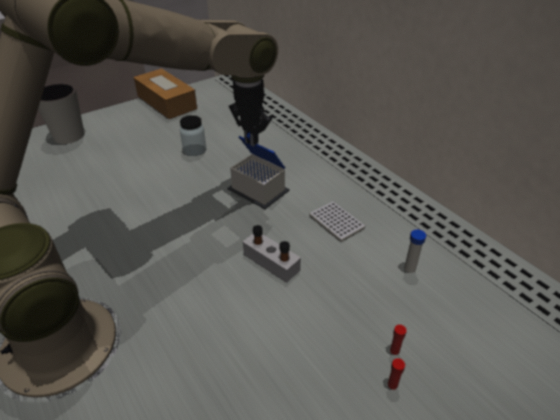

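The lid is steady at about 59–60°. Both vials stand in the block at px (258,236) and (285,252), and the jar, plate, tube and reds are where they were.

```bash
python3 -c "
from rig import *
print(finish_job())"
```

```text
the job is handed in; nothing more can be done
None
```

I put the two amber vials in the outer holes of the block and let go of them. I then raised the tip-box lid by its tab and handed the job in at about 25 s with the gripper still holding it open.

**Vials:** after release, the cap tops measured about 86 mm high, against 87 mm for a fully seated vial. Both stood upright in the last side picture.

**Lid:** it was steady at 58.7–59.0° by wrist depth, and 60.6° worked out from the tool position. The jaws were closed on the tab (opening 0.13).

**Other things:** the jar, well plate, tube and red look-alikes looked unmoved in the last side picture. I did not re-measure their positions.

**What failed or disagreed:**
- **First grasp missed:** the jaws shut above the first vial's cap, and the vial stayed standing. In the wrist camera the fingertips end about 34 mm above the reported TCP, so I made the later grasps lower by that amount.
- **Lid angle views:** the top and side cameras saw too little of the raised lid to confirm the angle, so it rests on the wrist camera and tool position.
- **Side load:** about 5 N of sideways force remained on the tab at the end. My 1 mm correction turned it from −5.7 N to about +5 N.
- **Lid load:** the vertical force at the wrist read close to zero. That the fingers carry the lid is judged from the closed jaws and the pictures.

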